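Unlatch the ingredient chest with its pop-out T-handle

TASK

Unlatch the metal chest: press the round release button gently, only until the T-handle pops up out of its slot, then turn the handle counterclockwise (seen from above) until it rests firmly against its end stop, without forcing it past, and let go. Leave the handle turned, and leave the ring mould, the timer and the jar where they are.

Things in the scene. Friction and masses are not known exactly. Their poses are not given: they have to be found in the camera images.
- chest: low metal chest fixed to the table, 180 (x) x 260 (y) mm, origin at the centre of its underside, z up. Its flat lid's top is at z = 130 mm; on it lies a dark plate, x = -65 to -5, y = -114 to +48 mm, top at z = 133 mm, with the handle's slot and the release button. The handle turns about the upright line x = -35, y = 0 mm; the button is at x = -35, y = -85 mm.
- handle_bar (a point): centre of the T-handle's steel bar, 80 mm long (its y), 14 mm wide (x) and high (z). Locked, it lies along the chest's y, flush in its close slot (centre 7 mm under the plate's top), and cannot be gripped or turned. Released, a spring of 6 to 8 N lifts it 22 mm at once (8 mm free under the bar). It turns about the upright axis through this point and stays where it is left.
- button_top (a point): centre of the top of the round steel button, 24 mm in diameter, 14 mm above the plate. Pressed straight down it yields at about 5 N, needs up to 8 N and springs back. It frees the handle at 3 to 8 mm of travel, differing from chest to chest, and about 1 mm later is hard on its bottom; more than 15 N on it does damage.
- handle_stem (a joint): lift of the T-handle, m: 0 locked in its slot, 0.022 popped out
- end_stop (a joint): how far the handle has turned the springy end stop hidden in the latch, rad: 0 until met, over 0.04 the handle rests firmly on it, over 0.20 it has been forced past. The handle turns on a stiff friction of 0.3 to 0.35 N m and meets the stop 1.0 to 1.35 rad counterclockwise of its start, differing from chest to chest; the stop adds 1.0 N m per rad.
- ring_centre (a point): open steel ring mould, 62 mm across and 26 mm high, standing loose on the back of the lid; this point is its centre. To be left alone.
- timer_centre (a point): square kitchen timer, 66 x 66 x 23 mm, lying loose on the back of the lid; this point is its centre. To be left alone.
- jar_centre (a point): jar with a dark lid, 60 x 65 x 100 mm, standing loose on the table to the left of the chest; this point is its centre. To be left alone.

How it is judged:
On the way, in this order (a step that is already met when the one before it is completed fails the run):
1. the release button has been pressed and the handle has popped up, not yet turned to its stop (value of joint handle_stem above 0.018 m and value of joint end_stop below 0.02 rad), for 0.2 s.
2. the handle has been turned firmly onto its end stop (value of joint end_stop above 0.04 rad), for 0.2 s.
At the end, for the whole second after the job is handed in: the T-handle stands popped out (lifted more than 15 mm) and turned counterclockwise onto its end stop, pressing it by 0.04 to 0.20 rad; the button is free (value of joint handle_stem above 0.015 m and value of joint end_stop between 0.04 and 0.2 rad and contact force between anything else and button below 0.5 N); the robot touches nothing.
It fails at once if the release button is pressed with more than 15 N (contact force between anything else and button above 15 N).
It fails at once if the handle is forced more than 0.20 rad past its end stop (value of joint end_stop above 0.2 rad).
It fails at once if the ring mould, the timer or the jar is moved by more than 20 mm (distance of any of ring_centre, timer_centre, jar_centre from where it was at the start of the episode above 0.02 m).
It also fails if it takes over 61 s, if anything falls off the work surface, if the arm or the gripper's body presses on something with over 40 N, if the wrist force passes 120 N, or if a joint passes its speed limit or range.

ROBOT

A 6-joint arm with a two-finger parallel gripper is mounted at the origin on a cart in front of the work surface, level with it; the furniture and walls round the work are solid. World frame = base frame: x ahead of the robot, y to its left, z up, the work surface at z = 0. Lengths are in m, angles in rad, forces in N, time in s.
With the tool pointing down it reaches from about 0.325 to 0.9 m from the base axis. Payload 3.5 kg.
Tool frame: the origin (TCP) lies midway between the tips of the shut fingers; the grasp point (between the pads) lies hold_point_z behind it (hold_point_z is the distance from the TCP to the grasp point, in m); z points along the fingers, x is the direction in which the jaws open and shut, and the axes are right-handed (so a half turn about z gives the same grasp; the last joint's range is limited). The gripper opens to 85 mm and grips with 20 to 120 N. Pads are 22 mm wide; open, the fingers measure 114 mm over their backs; the gripper's body (76 mm by 85 mm) begins 54 mm behind the grasp point. The pads swing forward as they close: fully open they stand 13 mm farther back than shut.
Start: joints at [-1.376, 0.276, -0.026, 1.268, 0, 1.467], TCP at [0.183, -0.597, 0.231] pointing down, gripper open.
Joint ranges: [-3.12, 3.12], [-0.85, 1.88], [-1.08, 1.24], [-1.95, 2.15], [-1.57, 1.53], [-3.14, 3.14]. Speed limits (rad/s): [2.57, 2.57, 3.14, 3.14, 3.14, 3.14].

INTERFACE

Orientations are given as a unit quaternion [w, x, y, z].
In Python, from station import * gives the robot as it stands.
- The arm moves only by the shell command python3 -m inch 'ROWS' [OPENING]. ROWS is text: rows parted by semicolons, each of 6 numbers parted by spaces: the shift along the tool's x, y, z in cm, then the turn, a rotation vector about the tool's x, y, z in rad. A call has 1 to 20 rows; each row shifts and turns the commanded pose from where the row before left it, along the tool's axes as they then stand; what a row does not reach is not made up. A row lasts 1/10 s, in which the tool goes at most 50 mm and 8.59 degrees, less where a joint would pass 70% of its speed; a pose out of reach is approached as far as the arm can. A call with a gripper value outside its range is refused whole. OPENING is the finger opening in cm, from 0 to 8.54, set as the call begins (- or left out, the last holds). The fingers move at their own pace and stop on an object; the grip force is fixed at half the most. Time passes only in rows, so rows that do not move let the fingers close. It gives the time, the measured TCP pose, the force and the opening at its end, in the units of the state.
- get_obs(): the state, without advancing time (a new reading comes with each control period).
- read_camera(name): name is "scene" or "top" or "wrist"; returns the picture (400x640x3 uint8, red, green, blue); there is no depth.
- calibration(name): a dict with "fx", "fy", "cx", "cy" (pixels), "rvec" (rotation vector, rad) and "tvec" (3), from world to camera coordinates, as OpenCV has them. Camera axes: x right, y down, z forward; pixel columns grow to the right and rows downward; lengths in m; the calibration is good to about 2 mm. A picture is of the moment at which its call begins: read the wrist's pose just before it. calibration takes no time and is no camera call; for the wrist camera it gives the pose at the moment of the call.
- job_done(): hands the job in, once; it reports no verdict.
Trained networks look in the newest picture that a camera, given by its name, has taken for a name from the list of things; names that differ only in an ending like _2 or _b are one class to them, and where a whole thing is asked for, a point or a joint stands for the part that bears it (a point fixed in the world has none). Each returns a list of dicts, best first, with "confidence" (0 to 1); they miss things now and then, are a little off and sometimes report something else, mostly with a low value. They report only what shows in the picture. A call takes as long as a camera call.
- search_frame(camera, target): "point" ([x, y, z] in m, in world coordinates, good to about 4 mm: the middle of the surface that is visible of it).
- landmark_of(camera, target): "point" ([x, y, z] in m, in world coordinates, good to about 4 mm: a listed point, or the origin of a listed thing).
The state is a dict: "time_s": time; "q": joint angles; "joint_vel": joint speeds; "tau": joint torques, N m; "tcp_pos": TCP position; "tool_rot": TCP orientation; "contact_force": force on the tool from outside, world axes, zero at the start; "moment": the same for the moment, N m; "width": opening from 0.0 (shut) to 1.0 (fully open).
Only numpy, scipy, OpenCV 4.12 (cv2) and the standard library are available. Lean on these libraries where they do the work, as an engineer would, in place of code of your own. Each camera call takes 0.05 s, during which the arm holds its last target. There are 200 camera calls.

## Working session

There is one attempt and no reset: what is moved stays moved. The work goes in short steps, Python scripts to look and compute and a shell command to move; the robot and the scene stay as the last step left them, time stands still between calls to the robot, and variables do not carry over. Pictures are saved under pics/ and viewed, about 8 in all and at most 12, crops included, and the job is handed in when it is done.

```bash
mkdir -p pics; ls; cat > h.py <<'E'
from station import *
import numpy as np, cv2
from scipy.spatial.transform import Rotation as R
def st():
    o=get_obs(); q=o["tool_rot"]; M=R.from_quat([q[1],q[2],q[3],q[0]])
    return o,np.array(o["tcp_pos"]),M
def proj(c,P):
    k=calibration(c); K=np.array([[k["fx"],0,k["cx"]],[0,k["fy"],k["cy"]],[0,0,1.]])
    return cv2.projectPoints(np.array(P,float).reshape(-1,3),np.array(k["rvec"],float),np.array(k["tvec"],float),K,None)[0].reshape(-1,2)
E
python3 - <<'E'
from h import *
for c in("scene","top"):
    im=read_camera(c); cv2.imwrite(f"pics/{c}0.png",im[:,:,::-1])
    for n in("handle_bar","button_top","ring_centre","timer_centre","jar_centre","chest"):
        print(c,n,[(np.round(d["point"],4),round(d["confidence"],2)) for d in landmark_of(c,n)[:2]])
o,p,M=st(); print(o, M.as_matrix().round(3))
E
```

```text
pics
scene handle_bar [(array([0.5205, 0.2002, 0.1398]), 0.71)]
scene button_top [(array([0.4242, 0.2113, 0.146 ]), 0.62)]
scene ring_centre [(array([0.5583, 0.3623, 0.1443]), 0.56)]
scene timer_centre [(array([0.5213, 0.2024, 0.1405]), 0.61)]
scene jar_centre [(array([0.5169, 0.4909, 0.0518]), 0.63)]
scene chest [(array([0.4879, 0.2876, 0.0018]), 0.66)]
top handle_bar [(array([0.4477, 0.2943, 0.1237]), 0.69)]
top button_top [(array([0.431 , 0.215 , 0.1473]), 0.61)]
top ring_centre [(array([0.558 , 0.3654, 0.1452]), 0.59)]
top timer_centre [(array([0.5161, 0.204 , 0.143 ]), 0.88), (array([0.4891, 0.2848, 0.0025]), 0.19)]
top jar_centre [(array([0.5167, 0.4925, 0.0478]), 0.61)]
top chest [(array([0.4856, 0.2852, 0.0009]), 0.6)]
{'time_s': 0.7, 'q': array([-1.37638892e+00,  2.76380806e-01, -2.63897670e-02,  1.26801353e+00,
        4.39914784e-06,  1.46742115e+00]), 'joint_vel': array([-1.81754402e-03, -4.49343445e-05,  1.19620251e-03, -1.72620496e-03,
        9.37024328e-04,  1.67018547e-04]), 'tau': array([-7.89185815e-04, -4.45325625e+01,  2.95480818e+01,  6.22622720e-04,
       -6.24427571e-05, -1.53390964e-06]), 'tcp_pos': array([ 0.18338176, -0.597489  ,  0.23133006]), 'tool_rot': array([ 2.49745951e-06,  8.04176940e-01, -5.94389981e-01,  5.99831362e-06]), 'contact_force': array([ 0.75596311, -0.31407772,  0.3641545 ]), 'moment': array([ 0.06962494,  0.0603647 , -0.02298334]), 'width': 0.9974490184235433} [[ 0.293 -0.956  0.   ]
 [-0.956 -0.293 -0.   ]
 [ 0.    -0.    -1.   ]]
```

View top.

View pics/top0.png

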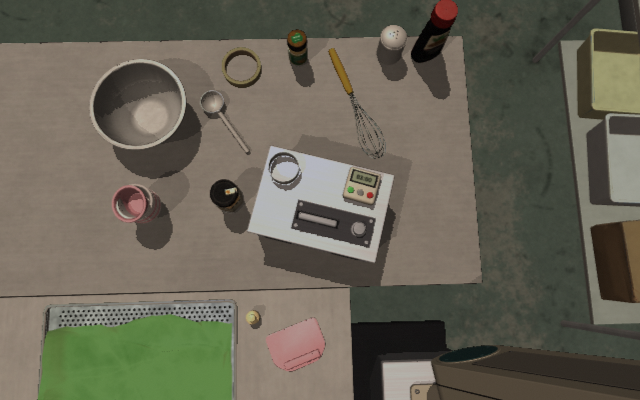

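View pics/scene0.png

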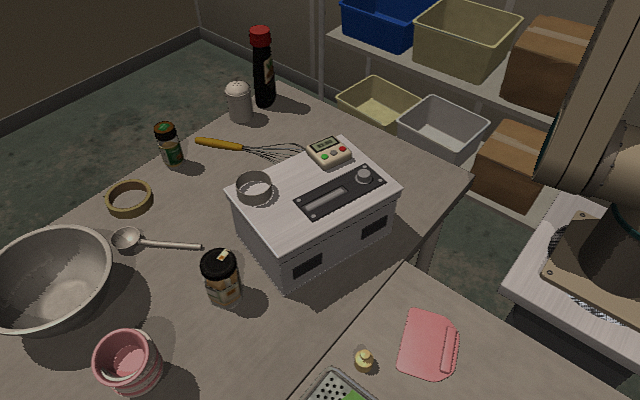

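```bash
python3 -m inch '0 0 -1 0 0 -0.149;0 0 -1 0 0 -0.149;0 0 -1 0 0 -0.149;0 0 -1 0 0 -0.149;0 0 -1 0 0 -0.149;0 0 -1 0 0 -0.149;0 0 -1 0 0 -0.149' 0 && python3 -m inch '0.8 -4.3 0 0 0 0;0.8 -4.3 0 0 0 0;0.8 -4.3 0 0 0 0;0.8 -4.3 0 0 0 0;0.8 -4.3 0 0 0 0;0.8 -4.3 0 0 0 0;0.8 -4.3 0 0 0 0;0.8 -4.3 0 0 0 0;0.8 -4.3 0 0 0 0;0.8 -4.3 0 0 0 0;-0.3 -4.3 0 0 0 0;-0.3 -4.3 0 0 0 0;-0.3 -4.3 0 0 0 0;-0.3 -4.3 0 0 0 0;-0.3 -4.3 0 0 0 0;-0.3 -4.3 0 0 0 0;-0.3 -4.3 0 0 0 0;-0.3 -4.3 0 0 0 0;-0.3 -4.3 0 0 0 0;-0.3 -4.3 0 0 0 0'
cat > look.py <<'E'
from h import *
import sys
n=sys.argv[1]
o,p,M=st(); im=read_camera("wrist"); cv2.imwrite(f"pics/{n}.png",im[:,:,::-1])
print(o["time_s"],p.round(4),"q6",o["q"][5].round(3),"F",np.round(o["contact_force"],2),"w",round(o["width"],3)); print(M.as_matrix().round(3))
for t in("handle_bar","button_top","ring_centre","timer_centre","chest"):
    print(t,[(np.round(d["point"],4),round(d["confidence"],2)) for d in landmark_of("wrist",t)[:2]])
E
python3 look.py w1; python3 -c "import station;print(getattr(station,'hold_point_z','none'))"
```

```text
time_s: 1.4
tcp_pos: [0.1834, -0.5975, 0.3018]
tool_rot: [0.0, 0.994, -0.112, 0.0]
contact_force: [-1.1, 0.4, -0.9]
width: -0.003
time_s: 3.4
tcp_pos: [0.4281, 0.2304, 0.3016]
tool_rot: [-0.0, 0.993, -0.114, 0.0]
contact_force: [-0.1, 0.1, -0.3]
width: 0.001
3.4 [0.4281 0.2304 0.3016] q6 2.161 F [-0.1   0.1  -0.33] w 0.001
[[ 0.974 -0.227  0.001]
 [-0.227 -0.974  0.   ]
 [ 0.001 -0.    -1.   ]]
handle_bar [(array([0.4543, 0.2942, 0.1273]), 0.96)]
button_top [(array([0.4325, 0.2158, 0.1511]), 0.85)]
ring_centre []
timer_centre []
chest [(array([0.4864, 0.2891, 0.0008]), 0.7)]
0.0187
```

View pics/w1.png

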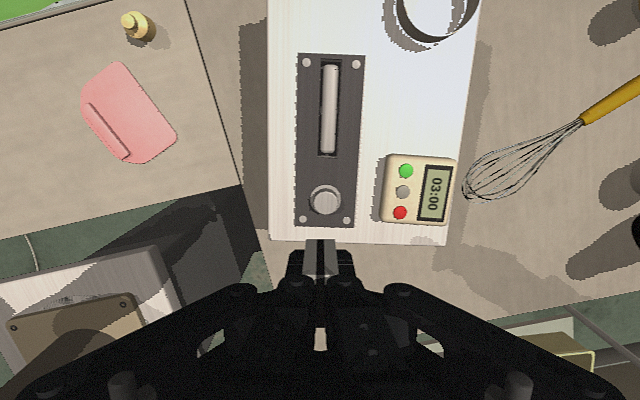

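```bash
cat > fit.py <<'E'
from h import *
from scipy.optimize import least_squares
# chest coords of features
bx=-.035
F=dict(c1=(-.065,.048,.133),c2=(-.005,.048,.133),c3=(-.005,-.114,.133),c4=(-.065,-.114,.133),b=(bx,-.085,.147),h1=(bx,.04,.133),h2=(bx,-.04,.133))
W=dict(c1=(302,53),c2=(365,55),c3=(355,227),c4=(295,225),b=(326,198),h1=(330,64),h2=(328,154))
T=dict(b=(357.5,229),h1=(300,214),h2=(338,222))
S=dict(b=(364,174))
def world(v,k): c,s=np.cos(v[3]),np.sin(v[3]); x,y,z=F[k]; return (v[0]+c*x-s*y,v[1]+s*x+c*y,z+v[2])
def res(v):
    r=[]
    for c,D,w in(("wrist",W,1),("top",T,1),("scene",S,1)):
        P=proj(c,[world(v,k) for k in D]); r+=list((w*(P-np.array(list(D.values())))).ravel())
    return r
s=least_squares(res,[.487,.287,0,-.23],loss="soft_l1"); print(s.x.round(4)); print(np.round(res(s.x),1))
for k in("b",): print("button",np.round(world(s.x,k),4))
F["h"]=(bx,0,.126);print("handle",np.round(world(s.x,"h"),4))
E
python3 fit.py
```

```text
[ 0.4874  0.2823 -0.0045 -0.2657]
[-3.8  0.2  0.1  0.7 -1.1 -0.9  0.5 -0.8  0.1  3.7  1.3  0.1 -0.3 -1.
  1.7 -1.8 -1.3 -0.7 -1.   0.7  0.2 -1.3]
button [0.4313 0.2095 0.1425]
handle [0.4536 0.2915 0.1215]
```

```bash
python3 - <<'E'
from fit import *
im=cv2.imread("pics/w1.png")[40:240,260:400]; im=cv2.resize(im,None,fx=3,fy=3,interpolation=cv2.INTER_CUBIC)
for k in F:
    p=(proj("wrist",[world(s.x,k)])[0]-[260,40]+.5)*3; cv2.circle(im,tuple(int(a) for a in p),3,(0,0,255),-1)
cv2.imwrite("pics/c1.png",im)
k=calibration("wrist");Rm=cv2.Rodrigues(np.array(k["rvec"]))[0];print("cam",(-Rm.T@np.array(k["tvec"])).round(4),Rm.round(3),k["fx"])
E
```

```text
[ 0.4874  0.2823 -0.0045 -0.2657]
[-3.8  0.2  0.1  0.7 -1.1 -0.9  0.5 -0.8  0.1  3.7  1.3  0.1 -0.3 -1.
  1.7 -1.8 -1.3 -0.7 -1.   0.7  0.2 -1.3]
button [0.4313 0.2095 0.1425]
handle [0.4536 0.2915 0.1215]
cam [0.4446 0.2936 0.4444] [[ 0.973 -0.229  0.001]
 [-0.221 -0.938  0.267]
 [-0.06  -0.261 -0.964]] 325.6777347823729
```

View pics/c1.png

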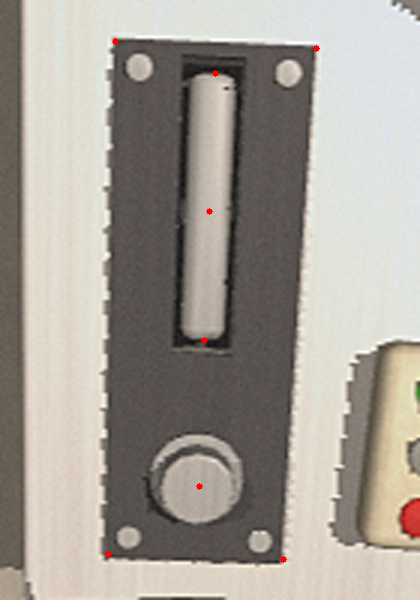

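```bash
sed -i 's/b=(326,198)/b=(325.7,202)/; s/c1=(302,53)/c1=(298,53.5)/' fit.py; python3 fit.py
```

```text
[ 0.487   0.2823 -0.0035 -0.2628]
[-0.4 -0.1 -0.3  0.7 -1.  -0.5  0.5 -0.2  0.3  0.2  0.8  0.2 -0.5 -0.6
  1.9 -1.8 -1.2 -0.5 -0.9  0.7  0.4 -1.8]
button [0.4312 0.2093 0.1435]
handle [0.4532 0.2914 0.1225]
```

```bash
python3 -m inch '0.78 1.93 0 0 0 0.034;0 0 3 0 0 0;0 0 3 0 0 0;0 0 3 0 0 0;0 0 3 0 0 0;0 0 1.5 0 0 0;0 0 1 0 0 0;0 0 0 0 0 0;0 0 0 0 0 0' 0
python3 - <<'E'
from h import *
o,p,M=st(); print(p.round(4),M.as_matrix()[:,0].round(3),np.round(o["contact_force"],2))
im=read_camera("wrist"); cv2.imwrite("pics/w2.png",im[:,:,::-1])
for t in("handle_bar","button_top"): print(t,[(np.round(d["point"],4),round(d["confidence"],2)) for d in landmark_of("wrist",t)[:2]])
E
```

```text
time_s: 4.6
tcp_pos: [0.4319, 0.2075, 0.1572]
tool_rot: [-0.0, 0.991, -0.132, 0.001]
contact_force: [-0.2, 0.0, 1.1]
width: 0.001
[0.4319 0.2075 0.1572] [ 0.965 -0.262  0.001] [-0.24  0.05  1.11]
handle_bar [(array([0.4535, 0.2933, 0.1244]), 0.92)]
button_top [(array([0.4302, 0.2151, 0.1466]), 0.74)]
```

View pics/w2.png

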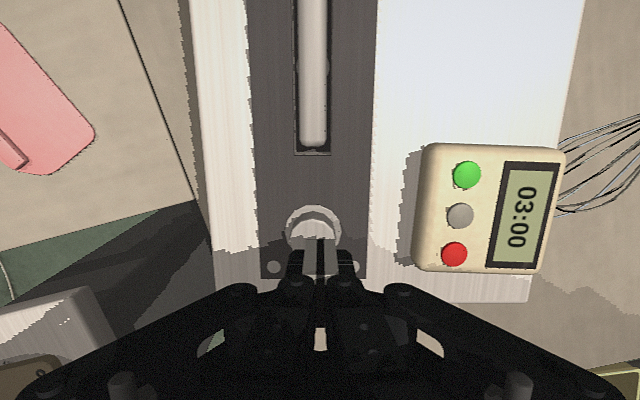

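```bash
python3 - <<'E'
from h import *
o,p,M=st(); print("tcp px",proj("wrist",[p]))
a=np.linspace(0,2*np.pi,13)
for c in((.4315,.2095,.145),(.4302,.2145,.146)):
    P=np.array([c]+[[c[0]+.012*np.cos(t),c[1]+.012*np.sin(t),c[2]] for t in a]);q=proj("wrist",P);print(q[0].round(1),q[1:].min(0).round(1),q[1:].max(0).round(1))
im=cv2.imread("pics/w2.png")[190:290,260:380]; cv2.imwrite("pics/c2.png",cv2.resize(im,None,fx=5,fy=5,interpolation=cv2.INTER_CUBIC))
E
```

```text
tcp px [[317.06907785 257.40118579]]
[314.7 244.7] [292.1 223.5] [337.3 265.2]
[309.6 237.3] [286.7 215.6] [332.4 258.2]
```

View pics/c2.png

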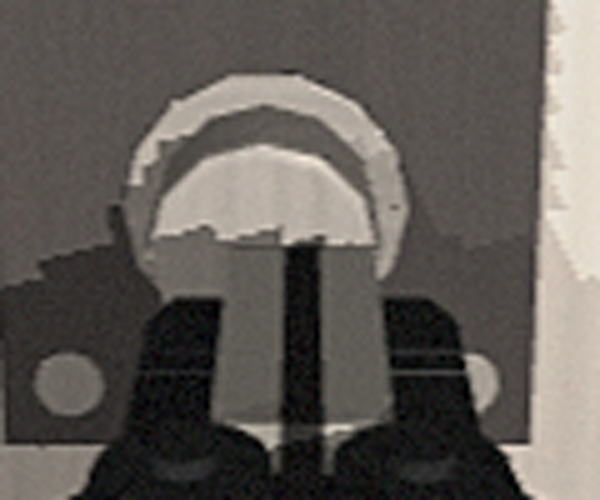

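```bash
python3 -m inch '-0.35 -0.63 0 0 0 0;0 0 0.3 0 0 0;0 0 0.3 0 0 0;0 0 0 0 0 0;0 0 0 0 0 0'
for i in 1 2; do python3 -c "
from h import *
o,p,M=st();print(p.round(5),np.round(o['contact_force'],2))
read_camera('wrist')"; done
python3 - <<'E'
from h import *
im=read_camera("wrist"); cv2.imwrite("pics/ref.png",im[:,:,::-1])
E
```

```text
time_s: 5.25
tcp_pos: [0.4293, 0.2148, 0.15]
tool_rot: [0.0, 0.991, -0.132, -0.0]
contact_force: [0.4, -0.4, -0.1]
width: 0.001
[0.42934 0.21485 0.15005] [ 0.42 -0.42 -0.12]
[0.42944 0.21486 0.15015] [-0.5   0.03 -0.01]
```

```bash
cat > chk.py <<'E'
from h import *
o,p,M=st(); im=read_camera("wrist")[:,:,::-1]; ref=cv2.imread("pics/ref.png")
d=np.abs(im[0:150,270:360].astype(int)-ref[0:150,270:360]).mean()
L=landmark_of("wrist","handle_bar")[:1]
o2=get_obs()
print("z",p[2].round(4),"Fz",[round(x["contact_force"][2],1) for x in(o,o2)],"diff",d.round(1),[np.round(x["point"],3) for x in L])
E
for k in 1; do python3 -m inch '0 0 0.1 0 0 0;0 0 0 0 0 0' |grep force; python3 chk.py; done
python3 -m inch '0 0 0.1 0 0 0;0 0 0 0 0 0' |grep force; python3 chk.py
python3 -m inch '0 0 0.1 0 0 0;0 0 0 0 0 0' |grep force; python3 chk.py
```

```text
contact_force: [-0.6, 0.4, 0.2]
z 0.1492 Fz [np.float64(0.2), np.float64(-0.4)] diff 3.3 [array([0.454, 0.296, 0.128])]
contact_force: [0.1, -0.1, 0.1]
z 0.1482 Fz [np.float64(0.1), np.float64(1.1)] diff 3.7 [array([0.453, 0.297, 0.127])]
contact_force: [0.3, -0.7, -0.3]
z 0.1472 Fz [np.float64(-0.3), np.float64(0.3)] diff 4.0 [array([0.452, 0.296, 0.126])]
```

```bash

python3 -m inch '0 0 0.1 0 0 0;0 0 0 0 0 0' |grep force; python3 chk.py
python3 -m inch '0 0 0.1 0 0 0;0 0 0 0 0 0' |grep force; python3 chk.py
python3 -m inch '0 0 0.05 0 0 0;0 0 0 0 0 0' |grep force; python3 chk.py
```

```text
contact_force: [-1.5, -0.7, 4.7]
z 0.1469 Fz [np.float64(4.7), np.float64(4.8)] diff 4.1 []
contact_force: [-2.2, -1.4, 7.2]
z 0.1459 Fz [np.float64(7.2), np.float64(5.5)] diff 4.4 [array([0.453, 0.296, 0.128])]
contact_force: [-3.0, -1.5, 6.7]
z 0.1455 Fz [np.float64(6.7), np.float64(6.2)] diff 4.6 [array([0.451, 0.295, 0.126])]
```

```bash

python3 -m inch '0 0 0.05 0 0 0;0 0 0 0 0 0' |grep force; python3 chk.py
python3 -m inch '0 0 0.05 0 0 0;0 0 0 0 0 0' |grep force; python3 chk.py
python3 -m inch '0 0 0.04 0 0 0;0 0 0 0 0 0' |grep force; python3 chk.py
```

```text
contact_force: [-2.8, -1.0, 7.4]
z 0.145 Fz [np.float64(7.4), np.float64(6.7)] diff 4.7 [array([0.454, 0.293, 0.131])]
contact_force: [-3.0, -0.5, 7.4]
z 0.1445 Fz [np.float64(7.4), np.float64(7.5)] diff 4.9 [array([0.452, 0.298, 0.129])]
contact_force: [-2.5, -0.8, 7.0]
z 0.1441 Fz [np.float64(7.0), np.float64(5.9)] diff 5.1 [array([0.454, 0.298, 0.128])]
```

```bash
cat >> chk.py <<'E'
import sys
if d>9 or max(abs(x["contact_force"][2]) for x in(o,o2))>10: print("STOP"); sys.exit(1)
E
python3 -m inch '0 0 0.04 0 0 0;0 0 0 0 0 0' >/dev/null; python3 chk.py && python3 -m inch '0 0 0.04 0 0 0;0 0 0 0 0 0' >/dev/null && python3 chk.py && python3 -m inch '0 0 0.04 0 0 0;0 0 0 0 0 0' >/dev/null && python3 chk.py && python3 -m inch '0 0 0.04 0 0 0;0 0 0 0 0 0' >/dev/null && python3 chk.py && python3 -m inch '0 0 0.04 0 0 0;0 0 0 0 0 0' >/dev/null && python3 chk.py
```

```text
z 0.1438 Fz [np.float64(6.9), np.float64(7.4)] diff 5.2 [array([0.452, 0.293, 0.13 ])]
z 0.1434 Fz [np.float64(7.8), np.float64(7.2)] diff 5.4 [array([0.451, 0.296, 0.127])]
z 0.143 Fz [np.float64(8.1), np.float64(7.3)] diff 5.5 [array([0.455, 0.298, 0.127])]
z 0.1427 Fz [np.float64(7.6), np.float64(7.5)] diff 5.6 [array([0.454, 0.296, 0.129])]
z 0.1423 Fz [np.float64(8.1), np.float64(8.2)] diff 5.8 [array([0.453, 0.294, 0.127])]
```

```bash
python3 -m inch '0 0 0.04 0 0 0;0 0 0 0 0 0' >/dev/null; python3 chk.py && python3 -m inch '0 0 0.04 0 0 0;0 0 0 0 0 0' >/dev/null && python3 chk.py && python3 -m inch '0 0 0.04 0 0 0;0 0 0 0 0 0' >/dev/null && python3 chk.py && python3 -m inch '0 0 0.04 0 0 0;0 0 0 0 0 0' >/dev/null && python3 chk.py && python3 -m inch '0 0 0.04 0 0 0;0 0 0 0 0 0' >/dev/null && python3 chk.py&& python3 -m inch '0 0 0.04 0 0 0;0 0 0 0 0 0' >/dev/null && python3 chk.py
```

```text
z 0.1419 Fz [np.float64(7.9), np.float64(8.4)] diff 6.0 [array([0.451, 0.294, 0.127])]
z 0.1415 Fz [np.float64(8.6), np.float64(7.7)] diff 6.1 [array([0.452, 0.297, 0.13 ])]
z 0.1411 Fz [np.float64(7.8), np.float64(8.0)] diff 6.2 [array([0.454, 0.296, 0.127])]
z 0.1407 Fz [np.float64(8.8), np.float64(8.4)] diff 6.4 []
z 0.1403 Fz [np.float64(8.4), np.float64(8.4)] diff 6.6 [array([0.453, 0.294, 0.127])]
z 0.1399 Fz [np.float64(8.3), np.float64(7.6)] diff 6.8 [array([0.454, 0.297, 0.13 ])]
```

```bash
python3 -m inch '0 0 0.03 0 0 0;0 0 0 0 0 0' >/dev/null; python3 chk.py && python3 -m inch '0 0 0.03 0 0 0;0 0 0 0 0 0' >/dev/null && python3 chk.py && python3 -m inch '0 0 0.03 0 0 0;0 0 0 0 0 0' >/dev/null && python3 chk.py && python3 -m inch '0 0 0.03 0 0 0;0 0 0 0 0 0' >/dev/null && python3 chk.py && python3 -m inch '0 0 0.03 0 0 0;0 0 0 0 0 0' >/dev/null && python3 chk.py
```

```text
z 0.1396 Fz [np.float64(7.8), np.float64(8.1)] diff 7.0 [array([0.457, 0.296, 0.128])]
z 0.1391 Fz [np.float64(4.6), np.float64(4.3)] diff 13.6 [array([0.456, 0.296, 0.138])]
STOP
```

```bash
python3 -m inch '0 0 -0.2 0 0 0;0 0 -1 0 0 0;0 0 -4 0 0 0;0 0 -4 0 0 0;0 -1 -2.8 0 0 0;0 0 0 0 0 0;0 0 0 0 0 0' 4.5; python3 look.py w3
```

```text
time_s: 12.7
tcp_pos: [0.4325, 0.2247, 0.259]
tool_rot: [-0.0, 0.991, -0.131, 0.001]
contact_force: [-0.1, -0.2, -0.4]
width: 0.527
12.7 [0.4325 0.2247 0.259 ] q6 2.181 F [-0.14 -0.2  -0.42] w 0.527
[[ 0.965 -0.261  0.001]
 [-0.261 -0.965  0.   ]
 [ 0.001 -0.001 -1.   ]]
handle_bar [(array([0.4556, 0.2943, 0.1475]), 0.69)]
button_top [(array([0.4293, 0.2118, 0.1491]), 0.63)]
ring_centre []
timer_centre [(array([0.5202, 0.2043, 0.1407]), 0.62)]
chest [(array([0.4883, 0.2901, 0.0024]), 0.63)]
```

View pics/w3.png

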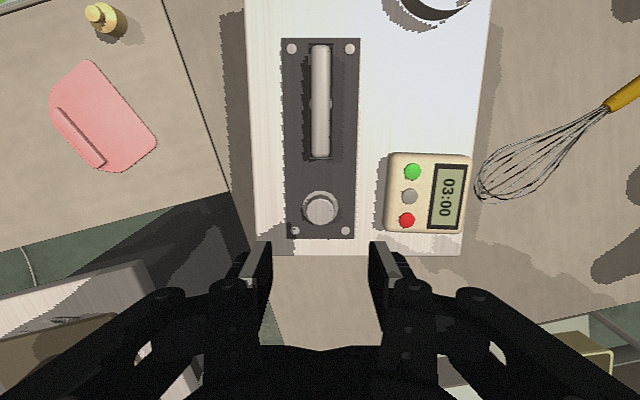

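```bash
python3 -m inch '0.27 -3.7 0 0 0 0;0 -3.7 0 0 0 0;0 0 3 0 0 0;0 0 3 0 0 0;0 0 0 0 0 0;0 0 0 0 0 0' 4.5; python3 look.py w4; python3 - <<'E'
from h import *
im=cv2.imread("pics/w4.png")[120:320,200:440]; cv2.imwrite("pics/c4.png",cv2.resize(im,None,fx=3,fy=3,interpolation=cv2.INTER_CUBIC))
E
```

```text
time_s: 13.6
tcp_pos: [0.4533, 0.2948, 0.1977]
tool_rot: [0.001, 0.991, -0.132, -0.001]
contact_force: [-0.2, 0.6, -0.9]
width: 0.526
13.6 [0.4533 0.2948 0.1977] q6 2.292 F [-0.2   0.65 -0.88] w 0.526
[[ 0.965 -0.261 -0.002]
 [-0.261 -0.965 -0.001]
 [-0.002  0.002 -1.   ]]
handle_bar [(array([0.4541, 0.2961, 0.1467]), 0.69)]
button_top [(array([0.4344, 0.214 , 0.1484]), 0.91)]
ring_centre [(array([0.4308, 0.2155, 0.1486]), 0.19)]
timer_centre []
chest [(array([0.4874, 0.2902, 0.0007]), 0.85)]
```

View pics/c4.png

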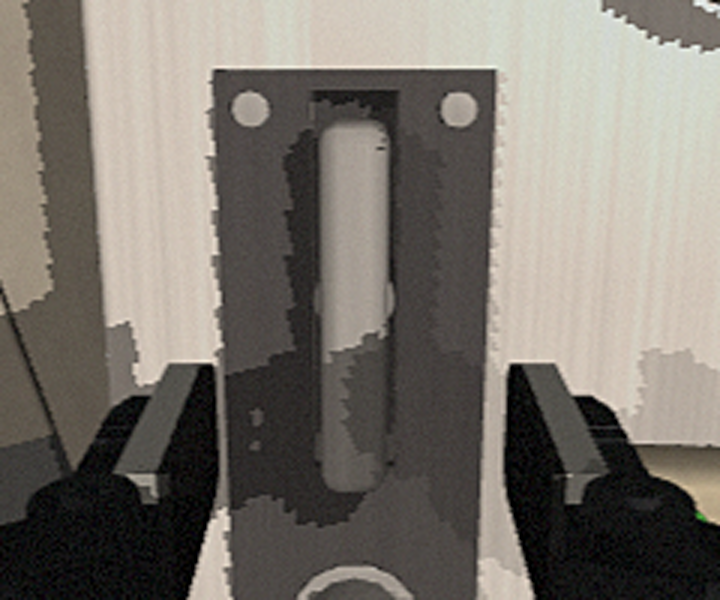

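```bash
python3 -m inch '-0.05 -0.16 2 0 0 0;0 0 2 0 0 0;0 0 1 0 0 0;0 0 0.7 0 0 0;0 0 0.2 0 0 0;0 0 0 0 0 0' 4.5; python3 -m inch '0 0 0 0 0 0;0 0 0 0 0 0;0 0 0 0 0 0;0 0 0 0 0 0;0 0 0 0 0 0;0 0 0 0 0 0' 1.0; python3 look.py w5|head -8
```

```text
time_s: 14.5
tcp_pos: [0.4543, 0.2971, 0.1398]
tool_rot: [-0.0, 0.991, -0.132, 0.0]
contact_force: [-0.6, -0.4, 0.8]
width: 0.523
time_s: 15.1
tcp_pos: [0.4526, 0.2978, 0.1402]
tool_rot: [-0.001, 0.991, -0.131, -0.002]
contact_force: [-4.7, 1.4, 4.1]
width: 0.148
15.1 [0.4526 0.2978 0.1402] q6 2.295 F [-4.67  1.37  4.07] w 0.148
[[ 0.966 -0.26  -0.003]
 [-0.26  -0.966  0.002]
 [-0.003 -0.002 -1.   ]]
handle_bar [(array([0.4551, 0.2945, 0.1475]), 0.81)]
button_top []
ring_centre []
timer_centre []
```

View pics/w5.png

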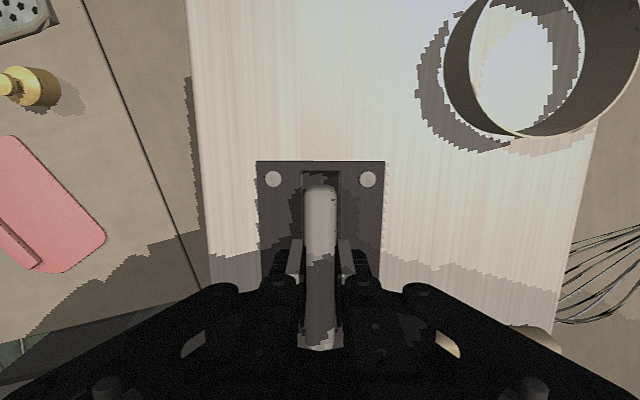

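```bash
cat > mz.py <<'E'
from h import *
m=[];f=[]
for i in range(4):
    read_camera("top"); o,p,M=st(); m.append(o["moment"]); f.append(o["contact_force"])
x=M.as_matrix()[:,0]
print("t",round(o["time_s"],2),"turn",round(np.arctan2(x[1],x[0])+.263,4),"Mz",np.mean(m,0).round(3),np.std(m,0)[2].round(3),"F",np.mean(f,0).round(1),"p",p.round(4),"w",round(o["width"],3))
E
python3 -m inch '0 0 0 0 0 0;0 0 0 0 0 0' 0.5 >/dev/null; python3 mz.py
python3 -m inch '0 0 0 0 0 -0.05;0 0 0 0 0 -0.05;0 0 0 0 0 -0.05;0 0 0 0 0 -0.05' >/dev/null; python3 mz.py
python3 -m inch '0 0 0 0 0 -0.05;0 0 0 0 0 -0.05;0 0 0 0 0 -0.05;0 0 0 0 0 -0.05' >/dev/null; python3 mz.py
```

```text
t 15.8 turn -0.0004 Mz [ 0.347  0.97  -0.05 ] 0.054 F [-4.8  2.7  4.1] p [0.4526 0.2978 0.1402] w 0.144
t 16.4 turn 0.1993 Mz [ 0.45   1.222 -0.252] 0.016 F [-5.6  2.3  4.1] p [0.452  0.2979 0.14  ] w 0.146
t 17.0 turn 0.3995 Mz [ 0.532  1.421 -0.236] 0.036 F [-7.1  2.3  4.1] p [0.4513 0.2979 0.1398] w 0.145
```

```bash
python3 -m inch '-0.2 -0.1 0 0 0 0;0 0 0 0 0 -0.05;0 0 0 0 0 -0.05;0 0 0 0 0 -0.05;0 0 0 0 0 -0.05' >/dev/null; python3 mz.py
python3 -m inch '0 0 0 0 0 -0.05;0 0 0 0 0 -0.05;0 0 0 0 0 -0.05;0 0 0 0 0 -0.05' >/dev/null; python3 mz.py; python3 look.py w6 | tail -5
```

```text
t 17.7 turn 0.598 Mz [ 0.111  1.079 -0.238] 0.035 F [-5.1  0.9  4.4] p [0.4507 0.2977 0.1397] w 0.142
t 18.3 turn 0.798 Mz [ 0.04   1.217 -0.254] 0.015 F [-5.9  0.1  4. ] p [0.4501 0.2975 0.1395] w 0.141
handle_bar [(array([0.4535, 0.2942, 0.148 ]), 0.62)]
button_top []
ring_centre []
timer_centre []
chest [(array([0.4891, 0.29  , 0.0022]), 0.86)]
```

View pics/w6.png

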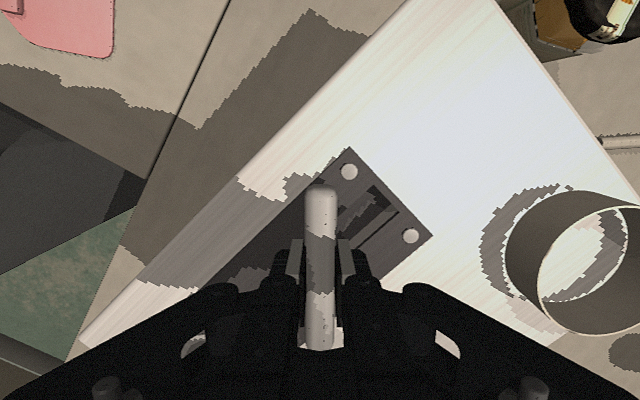

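```bash
python3 -m inch '0 0 0 0 0 -0.05;0 0 0 0 0 -0.05' >/dev/null; python3 mz.py
python3 -m inch '0 0 0 0 0 -0.05;0 0 0 0 0 -0.02' >/dev/null; python3 mz.py
python3 -m inch '0 0 0 0 0 -0.03' >/dev/null; python3 mz.py
python3 -m inch '0 0 0 0 0 -0.03' >/dev/null; python3 mz.py
python3 -m inch '0 0 0 0 0 -0.03' >/dev/null; python3 mz.py
```

```text
t 19.0 turn 0.898 Mz [-0.027  1.294 -0.257] 0.027 F [-6.2 -0.3  4.7] p [0.4499 0.2974 0.1393] w 0.147
t 19.4 turn 0.9677 Mz [-0.054  1.346 -0.301] 0.024 F [-6.1 -0.5  4.6] p [0.4497 0.2972 0.1393] w 0.145
t 19.7 turn 0.9978 Mz [-0.093  1.351 -0.285] 0.045 F [-6.7 -0.8  4.5] p [0.4496 0.2972 0.1392] w 0.143
t 20.0 turn 1.0278 Mz [-0.127  1.407 -0.272] 0.021 F [-7.  -0.5  4.5] p [0.4496 0.2971 0.1392] w 0.141
t 20.3 turn 1.0578 Mz [-0.135  1.382 -0.314] 0.015 F [-6.5 -1.   3.9] p [0.4495 0.297  0.1392] w 0.145
```

```bash
sed -i 's/range(4)/range(8)/' mz.py
python3 mz.py
python3 -m inch '0 0 0 0 0 -0.03' >/dev/null; python3 mz.py
python3 -m inch '0 0 0 0 0 -0.03' >/dev/null; python3 mz.py
```

```text
t 20.7 turn 1.0578 Mz [-0.16   1.368 -0.277] 0.034 F [-6.8 -0.8  4.2] p [0.4495 0.297  0.1391] w 0.145
t 21.2 turn 1.0878 Mz [-0.176  1.417 -0.265] 0.016 F [-6.8 -0.9  4.4] p [0.4494 0.2969 0.1391] w 0.147
t 21.7 turn 1.1178 Mz [-0.204  1.428 -0.297] 0.034 F [-7.  -1.3  4.3] p [0.4493 0.2969 0.1391] w 0.141
```

```bash

python3 -m inch '0 0 0 0 0 -0.03' >/dev/null; python3 mz.py
python3 -m inch '0 0 0 0 0 -0.03' >/dev/null; python3 mz.py
python3 -m inch '0 0 0 0 0 -0.03' >/dev/null; python3 mz.py
```

```text
t 22.2 turn 1.1477 Mz [-0.247  1.443 -0.301] 0.062 F [-7.2 -1.2  4.1] p [0.4493 0.2968 0.139 ] w 0.149
t 22.7 turn 1.1777 Mz [-0.266  1.431 -0.275] 0.033 F [-7.  -1.6  4.2] p [0.4492 0.2967 0.139 ] w 0.148
t 23.2 turn 1.2077 Mz [-0.297  1.472 -0.282] 0.023 F [-7.1 -1.5  4.3] p [0.4492 0.2967 0.139 ] w 0.144
```

Flat at about -0.28; the stop has not been met yet.

```bash

python3 -m inch '0 0 0 0 0 -0.03' >/dev/null; python3 mz.py
python3 -m inch '0 0 0 0 0 -0.03' >/dev/null; python3 mz.py
python3 -m inch '0 0 0 0 0 -0.03' >/dev/null; python3 mz.py
```

```text
t 23.7 turn 1.2377 Mz [-0.328  1.471 -0.284] 0.027 F [-7.3 -1.8  4.4] p [0.4491 0.2966 0.1389] w 0.146
t 24.2 turn 1.2676 Mz [-0.367  1.493 -0.285] 0.023 F [-7.3 -2.2  4.4] p [0.4491 0.2965 0.1389] w 0.148
t 24.7 turn 1.2976 Mz [-0.396  1.488 -0.295] 0.031 F [-7.2 -1.9  4.3] p [0.449  0.2964 0.1389] w 0.145
```

```bash

python3 -m inch '0 0 0 0 0 -0.03' >/dev/null; python3 mz.py
python3 -m inch '0 0 0 0 0 -0.03' >/dev/null; python3 mz.py
python3 -m inch '0 0 0 0 0 -0.03' >/dev/null; python3 mz.py
```

```text
t 25.2 turn 1.3275 Mz [-0.416  1.488 -0.307] 0.058 F [-7.3 -2.2  4.7] p [0.449  0.2964 0.1389] w 0.141
t 25.7 turn 1.3574 Mz [-0.457  1.498 -0.357] 0.032 F [-7.4 -2.2  4. ] p [0.4489 0.2963 0.1388] w 0.14
t 26.2 turn 1.3873 Mz [-0.508  1.499 -0.369] 0.027 F [-7.3 -2.5  4.4] p [0.4489 0.2962 0.1388] w 0.143
```

```bash

python3 -m inch '0 0 0 0 0 -0.03' >/dev/null; python3 mz.py; python3 mz.py
```

```text
t 26.7 turn 1.4172 Mz [-0.53   1.481 -0.383] 0.034 F [-7.6 -2.5  4.4] p [0.4488 0.2961 0.1387] w 0.144
t 27.1 turn 1.4172 Mz [-0.541  1.505 -0.371] 0.024 F [-7.3 -2.9  3.9] p [0.4488 0.2961 0.1387] w 0.143
```

```bash

python3 -m inch '0 0 0 0 0 0;0 0 0 0 0 0;0 0 0 0 0 0;0 0 0 0 0 0;0 0 0 0 0 0' 4.0; python3 -m inch '0 0 -1 0 0 0;0 0 -2 0 0 0;0 0 -3 0 0 0;0 3 -4 0 0 0;0 3 -2 0 0 0;0 0 0 0 0 0;0 0 0 0 0 0'; python3 look.py w7
```

```text
time_s: 27.6
tcp_pos: [0.4523, 0.2978, 0.1395]
tool_rot: [0.0, 0.838, 0.546, 0.0]
contact_force: [-0.7, -0.3, -0.5]
width: 0.471
time_s: 28.3
tcp_pos: [0.5075, 0.2734, 0.2604]
tool_rot: [0.0, 0.838, 0.546, 0.001]
contact_force: [0.0, 0.3, -1.9]
width: 0.47
28.3 [0.5075 0.2734 0.2604] q6 0.798 F [ 0.05  0.26 -1.91] w 0.47
[[ 0.404  0.915  0.001]
 [ 0.915 -0.404  0.001]
 [ 0.001  0.001 -1.   ]]
handle_bar [(array([0.4513, 0.2967, 0.1471]), 0.85)]
button_top [(array([0.4302, 0.2151, 0.1485]), 0.92), (array([0.4889, 0.2898, 0.001 ]), 0.66)]
ring_centre [(array([0.5193, 0.1985, 0.1437]), 0.74)]
timer_centre [(array([0.5182, 0.2   , 0.1397]), 0.94)]
chest [(array([0.4859, 0.29  , 0.0029]), 0.64)]
```

View pics/w7.png

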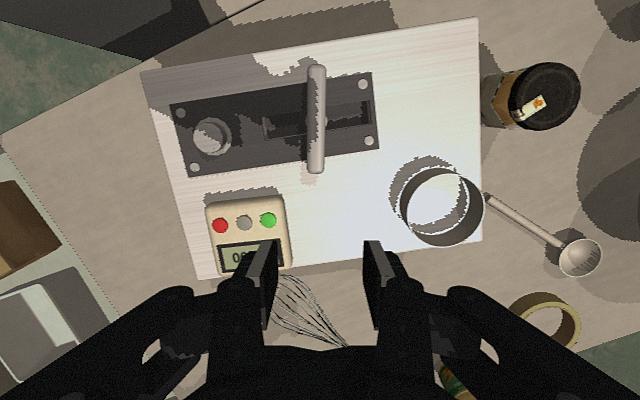

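```bash
python3 - <<'E'
from h import *
k=calibration("wrist");Rm=cv2.Rodrigues(np.array(k["rvec"]))[0];C=-Rm.T@np.array(k["tvec"])
def bp(u,v,z):
    d=Rm.T@np.array([(u-k["cx"])/k["fx"],(v-k["cy"])/k["fy"],1]); return C+d*(z-C[2])/d[2]
def ang(a,b,z): d=bp(*b,z)-bp(*a,z); return np.arctan2(d[1],d[0])
g=cv2.imread("pics/w7.png",0); 
# bar's left/right edges per row inside the dark plate
E=[]
for r in list(range(80,158,3)):
    row=cv2.GaussianBlur(g[r:r+1,295:340].astype(float),(3,1),0)[0]; gr=np.diff(row); E.append((r,295+gr[:20].argmax()+.5,295+20+gr[20:].argmin()+.5))
E=np.array(E); 
for i in(1,2):
    q=np.polyfit(E[:,0],E[:,i],1); f=q
    for _ in range(3):
        m=abs(E[:,i]-np.polyval(f,E[:,0]))<1.5; f=np.polyfit(E[m,0],E[m,i],1)
    a=(np.polyval(f,160),160);b=(np.polyval(f,80),80)
    print(i,m.sum(),f.round(3),"bar ang",ang(a,b,.15).round(3))
pl=[ang((170,103),(372,72),.133),ang((188,177),(379,149),.133)]; print("plate y dir",np.round(pl,3))
print("jar,ring:",[(t,[(np.round(d["point"],4),round(d["confidence"],2)) for d in landmark_of("top",t)[:1]]) for t in("ring_centre","timer_centre","jar_centre")] if read_camera("top") is not None else 0)
E
```

```text
1 17 [7.00000e-03 3.06186e+02] bar ang 2.724
2 23 [-2.30000e-02  3.27108e+02] bar ang 2.706
plate y dir [1.299 1.302]
jar,ring: [('ring_centre', [(array([0.5582, 0.3638, 0.1482]), 0.63)]), ('timer_centre', []), ('jar_centre', [(array([0.5193, 0.492 , 0.0503]), 0.65)])]
```

```bash
python3 -c "
from station import *
print(get_obs()['time_s'],get_obs()['contact_force']);job_done()"
```

```text
28.8 [-0.47198486  0.26085167  1.50013877]
the job is handed in; nothing more can be done
```

The chest is unlatched and the job is handed in at 28.8 s. I have no verdict back, and `end_stop` could not be read directly.

- **Button:** I pressed with shut fingers in steps of about 0.4 mm. It peaked at about 9 N and freed the handle after roughly 8 mm of travel. The bar then measured about 0.148 m high, so it had popped up.
- **Handle:** I gripped it and turned it counterclockwise in small steps. The turning moment stayed flat at about 0.28 N m, then climbed from about 1.3 rad. I stopped at 1.417 rad, after a rise of about 0.09 N m, which puts the end stop at roughly 0.1 rad (allowed range 0.04 to 0.20). That figure is inferred from the moment.
- **After letting go:** The wrist picture shows the bar 1.415 rad from its start, so it did not spring back, and still standing up at 0.147 m. The gripper is well clear at 0.26 m with the force reading at noise level.
- **Ring, timer and jar:** They were found within about 4 mm of their first positions. The last top picture missed the timer and the wrist camera once took it for the ring, but the wrist picture shows both in place.

Early on, the scene camera also mistook the timer for the handle. I dropped that reading after checking it against the picture.

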